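# Ready the framing jig

### The arm

A 7-joint arm with a two-finger parallel gripper is mounted at the origin on the work surface. World frame = base frame: x ahead of the robot, y to its left, z up, the work surface at z = 0. Lengths are in m, angles in rad, forces in N, time in s.
With the tool pointing down it reaches from about 0.425 to 0.925 m from the base axis. Payload 6.8 kg.
Tool frame: the origin (TCP) lies at the very end of the fingers, on their centre line; the grasp point (between the pads) lies grasp_offset behind it (grasp_offset is the distance from the TCP to the grasp point, in m); z points along the fingers, y is the direction in which the jaws open and shut (so a half turn about z gives the same grasp; the last joint's range is limited). The gripper opens to 85 mm and grips with 20 to 120 N. Pads are 22 mm wide; open, the fingers measure 114 mm over their backs; the gripper's body (76 mm by 85 mm) begins 54 mm behind the grasp point. The pads swing forward as they close: fully open they stand 13 mm farther back than shut.
Start: joints at [-1.453, 0.477, 0.022, 1.555, -0.011, 1.109, -0.083], TCP at [0.151, 0.658, 0.231] pointing down, gripper open.
Joint ranges: [-2.96, 2.96], [-0.34, 2.1], [-1.41, 1.46], [0.24, 2.44], [-1.37, 4.51], [0.17, 1.92], [-2.96, 2.96]. Speed limits (rad/s): [2.39, 2.39, 3.14, 3.14, 3.14, 3.14, 3.14].

### API

Orientations are given as a unit quaternion [w, x, y, z].
In Python, from station import * gives the robot as it stands.
- The arm moves only by the shell command python3 -m handwheel 'ROWS' [FORCE]. ROWS is JSON, one flat list of numbers, 7 for each row, row after row: the shift along the world's x, y, z in cm, then the turn, a rotation vector about the world's x, y, z in degrees, then the opening, from 0 (shut) to 1 (fully open). In form: [tx, ty, tz, ax, ay, az, fingers, tx, ty, tz, ax, ay, az, fingers, ...]. A call has 1 to 8 rows; each row is the pose to reach, as a shift and turn from the pose measured when the call began; what a row does not reach only later rows make up. A row lasts 1/12 s, in which the tool goes at most 41.7 mm and 7.16 degrees, less where a joint would pass 70% of its speed; a pose out of reach is approached as far as the arm can. A call with a gripper value outside its range is refused whole. The fingers move at their own pace and stop on an object; FORCE is the grip in N (left out, the last holds). Time passes only in rows, so rows that repeat a pose let the fingers close. It gives the time, the measured TCP pose, the force and the opening at its end, in the units of the state.
- get_obs(): the state, without advancing time (a new reading comes with each control period).
- read_camera(name): name is "side" or "top"; returns the picture (480x640x3 uint8, red, green, blue); there is no depth.
- camera_info(name): a dict with "fx", "fy", "cx", "cy" (pixels), "R" (3x3) and "t" (3): a world point X has camera coordinates R X + t. Camera axes: x right, y down, z forward; pixel columns grow to the right and rows downward; lengths in m; the calibration is good to about 2 mm. A picture is of the moment at which its call begins. camera_info takes no time and is no camera call.
- hand_in(): hands the job in, once; it reports no verdict.
The state is a dict: "t": time; "q": joint angles; "joint_vel": joint speeds; "joint_torque": joint torques, N m; "eef_pos": TCP position; "tool_rot": TCP orientation; "contact_force": force on the tool from outside, world axes, zero at the start; "torque": the same for the moment, N m; "gripper_width": opening from 0.0 (shut) to 1.0 (fully open).
Only numpy, scipy, OpenCV 4.12 (cv2) and the standard library are available. Lean on these libraries where they do the work, as an engineer would, in place of code of your own. Each camera call takes 0.05 s, during which the arm holds its last target. There are 200 camera calls.

### The job

We are about to put the back on the small wooden frame that sits in the framing jig. First turn the square back panel round in its slotted stand, so that the side with the raised wooden batten faces the far side of the table, away from the robot, and leave it seated in the slot; then draw the jig's sprung jaw back by its upright handle until its steel pointer is level with the brass mark, and finish while still holding it there so that I can lift the frame out. Leave the frame and everything else on the table where they are.

Things in the scene. Friction and masses are not known exactly. Their poses are not given: they have to be found in the camera images.
- panel_center (a point): Centre of the back panel: a loose upright plywood square, 10 mm thick (its x axis), 110 mm wide (y) and 110 mm high (z), about 0.1 kg. On its +x face it has a glued-on horizontal batten, 85 mm wide, 14 mm high, 7 mm proud, from 49 to 63 mm above the panel's lower edge; the rest of both faces is smooth, so it can be pinched by its top edge. At the start it stands in the stand's slot with the batten towards the robot.
- panel: The same back panel; origin at the middle of its lower edge, same axes as panel_center.
- slot_floor (a point): Middle of the floor of the stand's slot, 8 mm above the table. The stand is a fixed low wooden block 90 mm (x) by 130 mm (y), 44 mm high, with one straight slot along its y axis: 14 mm wide for the first 26 mm above the floor, then a mouth that flares to about 25 mm at the top, open at both ends. Its x axis is level, across the slot, and points away from the robot; z is up. A seated panel's centre is 55 mm above this point.
- stand_ahead (a point): A point in the air, level with a seated panel's centre and 100 mm from the slot on the side away from the robot (+x of the stand): the batten must end up facing it.
- jaw: The sprung jaw of the framing jig, sliding on the jig's deck: a wooden pressing bar 100 mm wide next to the frame, an aluminium tongue behind it and the upright handle on the tongue. It slides only along its own x axis, 80 mm at most, towards its -x (towards the robot); at rest it is shut against the frame. A spring pulls it shut: about 4 N at the start of the travel, rising by 1.2 N per 10 mm; let go, it snaps back. Origin under the middle of the jig when shut.
- handle (a point): Centre of the upright dark wooden handle block on the jaw: 22 mm along x, 30 mm along y, 52 mm high, top 84 mm and foot 32 mm above the table, free all round (35 mm to the pressing bar, whose top is 44 mm above the table). Same axes as the jaw.
- pointer (a point): Tip of the jaw's thin steel pointer, which sticks out sideways from the handle's foot, 55 mm to the +y side of the handle's centre line. It moves with the jaw.
- mark (a point): The upright blade of the small brass rider, fixed on the jig's rail beside the pointer's path (it does not slide). Same axes as the jaw. The pointer is level with it when both have the same x in these axes; at the start the mark is 35 to 65 mm further to -x than the pointer.
- frame: The small wooden frame lying in the jig between the jaw and the fence, 118 x 118 x 28 mm, loose, on a deck 18 mm above the table. Origin at the centre of its underside. Leave it there.
- cup: white paper cup, 76 mm across, 85 mm high; a bystander, to be left alone.
- jar: small clear jar with a white cap, 54 mm across, 34 mm high; a bystander, to be left alone.
- case: dark blue cloth-covered case, 190 x 120 x 55 mm; a bystander, to be left alone.
- stamp: turned wooden stamp standing on its round base, 40 mm across, 58 mm high; a bystander, to be left alone.
- brush: flat brush lying down, origin under its middle; a bystander, to be left alone.
Mind the look-alikes: they are no part of the job. Leave any pink look-alike of the frame alone. What is shaped like the panel but red is not meant.

How it is judged:
By the outcome, as a careful person would: the job done as asked, in the order asked, and still so for the second after the job is handed in, while the arm keeps its last pose, push and grip.
It also fails if it takes over 56 s, if anything falls off the work surface, if the arm or the gripper's body presses on something with over 40 N, if the wrist force passes 120 N, or if a joint passes its speed limit or range.

## Working session

There is one attempt and no reset: what is moved stays moved. The work goes in short steps, Python scripts to look and compute and a shell command to move; the robot and the scene stay as the last step left them, time stands still between calls to the robot, and variables do not carry over. Pictures are saved under pics/ and viewed, on a budget of 10 in all, crops included, one or two more only if the job needs it, and the job is handed in when it is done.

```bash
mkdir -p pics; ls; python3 - <<'E'
from station import *
import cv2
o=get_obs()
for k,v in o.items(): print(k,v)
for n in("side","top"):
    im=read_camera(n); cv2.imwrite(f"pics/{n}0.png",im[:,:,::-1]); print(n,camera_info(n))
E
```

```text
pics
t 0.0
q [-1.45309212  0.47777442  0.0223447   1.55644614 -0.01149006  1.10926789
 -0.08311916]
joint_vel [ 0.00048268 -0.00051093  0.00126785 -0.00120879  0.00117518 -0.00106822
 -0.001317  ]
joint_torque [-9.88805641e-05 -5.96472144e+01  1.60794508e+00 -2.81192815e+01
  1.24683027e-02  9.61286947e-03 -2.04765161e-05]
eef_pos [0.15101574 0.65729716 0.23034526]
tool_rot [-2.89533910e-05  1.12661104e-01  9.93633079e-01 -8.83279163e-04]
contact_force [0.2832871  0.5906342  0.58372336]
torque [-0.01835089  0.04824668 -0.00193543]
gripper_width 1.0002463381888407
side {'fx': 533.6201717694169, 'fy': 533.6201717694169, 'cx': 320.18973779917843, 'cy': 239.2701016463031, 'R': array([[ 0.94552021, -0.32551945, -0.00534988],
       [-0.24051459, -0.68734711, -0.6853515 ],
       [ 0.21941802,  0.64930042, -0.72819276]]), 't': array([-0.51453561,  0.20369269,  1.28594011])}
top {'fx': 441.550589102214, 'fy': 441.550589102214, 'cx': 322.89977160957284, 'cy': 237.76025267326784, 'R': array([[ 0.02456191, -0.99969736,  0.00137834],
       [-0.99350747, -0.02456299, -0.11108363],
       [ 0.11108387,  0.00135904, -0.99381011]]), 't': array([0.03105308, 0.60130003, 1.33064227])}
```

View pics/side0.png

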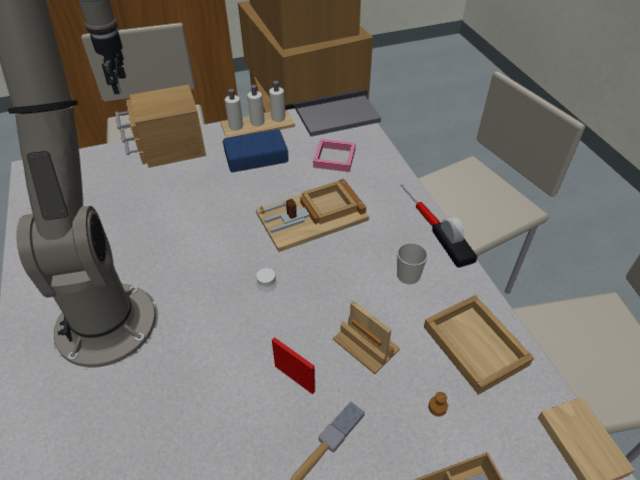

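View pics/top0.png

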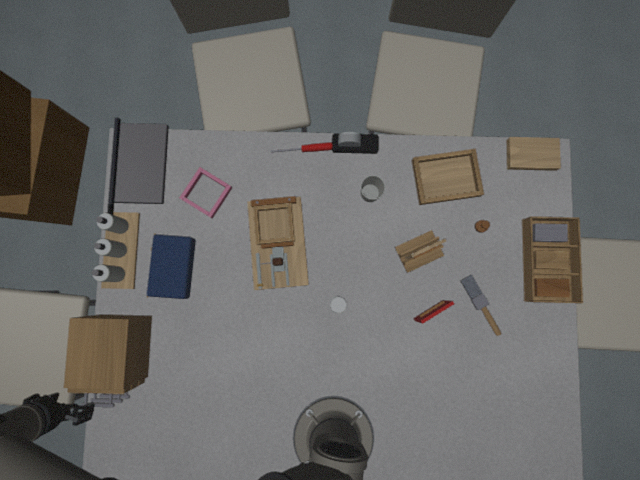

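The side view shows the wooden panel in its stand near (369,330), with the red look-alike at (294,366). The jig is at (312,212) with its dark handle at (291,208), and the pink frame is at (334,155). In the top view, the stand is at (420,250), red at (434,311), the jig at (278,245), the handle at (278,262) and pink at (206,192). I choose the plain wooden panel and the jig with the wooden frame, and will check both in one close crop.

```bash
cat > h.py <<'E'
import numpy as np, cv2
from station import *
def crop(im,c,w,h,s): # returns scaled crop centred c
    x,y=int(c[0]-w/2),int(c[1]-h/2)
    return cv2.resize(im[y:y+h,x:x+w],(w*s,h*s),interpolation=cv2.INTER_CUBIC)
def proj(n,X):
    c=camera_info(n); p=c["R"]@np.array(X)+c["t"]; return np.array([c["fx"]*p[0]/p[2]+c["cx"],c["fy"]*p[1]/p[2]+c["cy"]])
def ray(n,uv):
    c=camera_info(n); d=np.array([(uv[0]-c["cx"])/c["fx"],(uv[1]-c["cy"])/c["fy"],1.]); return -c["R"].T@c["t"],c["R"].T@d
def onz(n,uv,z):
    o,d=ray(n,uv); return o+d*(z-o[2])/d[2]
def tri(a,b): # side px, top px
    A=np.zeros((3,3));v=np.zeros(3);L=[ray("side",a),ray("top",b)]
    for o,d in L:
        d=d/np.linalg.norm(d);P=np.eye(3)-np.outer(d,d);A+=P;v+=P@o
    X=np.linalg.solve(A,v); return X,[np.linalg.norm((np.eye(3)-np.outer(d,d)/(d@d))@(X-o)) for o,d in L]
E
python3 - <<'E'
from h import *
s=cv2.imread("pics/side0.png");t=cv2.imread("pics/top0.png")
a=np.hstack([crop(s,(367,335),80,60,5),crop(t,(420,250),80,60,5)])
b=np.hstack([crop(s,(305,208),80,60,5),crop(t,(278,258),80,60,5)])
cv2.imwrite("pics/c1.png",np.vstack([a,b]))
E
```

```text
(no output)
```

View pics/c1.png

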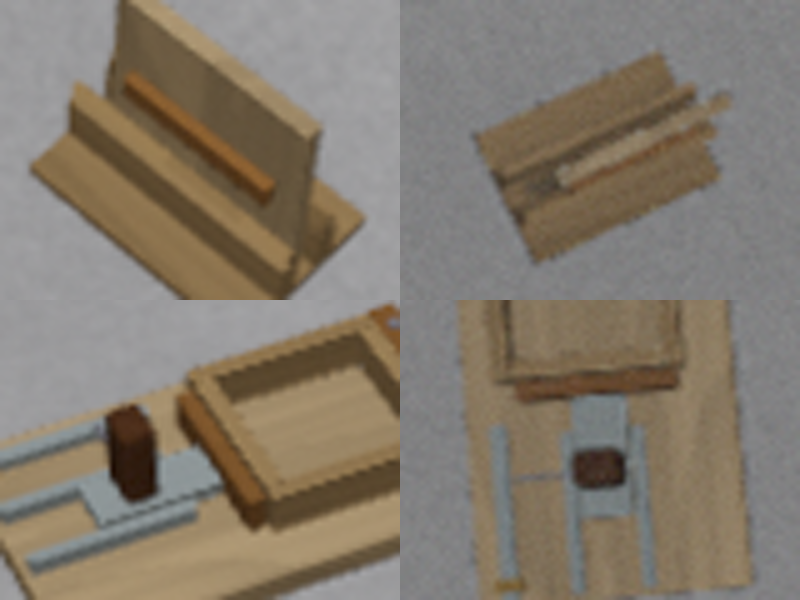

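The close crop confirms both choices. The plain plywood panel has its batten towards the robot and stands off-centre in the slot, nearer the -y end. The dark handle sits on the jig's tongue, its pointer tip is near top px (261,263.6), and the brass rider is near (259.6,285). Next I measure.

```bash
python3 - <<'E'
from h import *
s=cv2.imread("pics/side0.png");t=cv2.imread("pics/top0.png")
def show(m,off,z,n):
    cs,_=cv2.findContours(m.astype(np.uint8),cv2.RETR_EXTERNAL,cv2.CHAIN_APPROX_NONE)
    for c in sorted(cs,key=cv2.contourArea)[-2:]:
        r=cv2.minAreaRect(c.astype(np.float32)+np.float32(off)); b=cv2.boxPoints(r)
        print(n,"area",cv2.contourArea(c),"c",np.round(r[0],1),np.round(onz(n,r[0],z),4),[np.round(onz(n,p,z)[:2],4) for p in b])
# panel top edge in top view: lightest wood
x,y=405,232; c=cv2.resize(t[y:y+35,x:x+45],None,fx=4,fy=4,interpolation=cv2.INTER_CUBIC).astype(int)
sat=c[:,:,2]-c[:,:,0]
for th in(140,150,160):
    m=(c[:,:,2]>th)&(sat>22); ys,xs=np.nonzero(m)
    m=cv2.morphologyEx(m.astype(np.uint8),cv2.MORPH_OPEN,np.ones((3,3)))
    cs,_=cv2.findContours(m,cv2.RETR_EXTERNAL,cv2.CHAIN_APPROX_NONE)
    k=max(cs,key=cv2.contourArea).astype(np.float32)/4+np.float32([x-.375,y-.375]); r=cv2.minAreaRect(k)
    print("panel",th,r,[np.round(onz("top",p,.118)[:2],4) for p in cv2.boxPoints(r)],np.round(onz("top",r[0],.118),4))
# stand: wood mask outline in top view
hsv=cv2.cvtColor(t,cv2.COLOR_BGR2HSV)
w=((hsv[...,1]>50)&(hsv[...,0]<30)).astype(np.uint8); w2=np.zeros_like(w); w2[225:278,390:450]=w[225:278,390:450]
show(w2,(0,0),.02,"top")
# handle
for n,im,(x0,x1,y0,y1),z in(("top",t,(262,295,245,280),.084),("side",s,(280,305,195,225),.058)):
    m=np.zeros(im.shape[:2],np.uint8); m[y0:y1,x0:x1]=im[y0:y1,x0:x1].max(2)<80; show(m,(0,0),z,n)
# local print for brass and pointer
print(t[280:290,254:270,:].astype(int)[:,:,2]-t[280:290,254:270,0].astype(int))
print(t[258:270,258:276].astype(int).mean(2).astype(int))
E
```

```text
panel 140 ((422.61749267578125, 250.10897827148438), (2.270720958709717, 12.959381103515625), 64.88516235351562) [array([ 0.5567, -0.2248]), array([ 0.5735, -0.2587]), array([ 0.5676, -0.2615]), array([ 0.5508, -0.2276])] [ 0.5621 -0.2431  0.118 ]Traceback (most recent call last):
  File "<stdin>", line 15, in <module>
ValueError: max() iterable argument is empty
```

```bash
python3 - <<'E'
from h import *
s=cv2.imread("pics/side0.png");t=cv2.imread("pics/top0.png")
x,y=405,232; c=cv2.resize(t[y:y+35,x:x+45],None,fx=4,fy=4,interpolation=cv2.INTER_CUBIC).astype(int)
sat=c[:,:,2]-c[:,:,0]
for th in(122,128,134):
    m=((c[:,:,2]>th)&(sat>22)).astype(np.uint8)
    cs,_=cv2.findContours(m,cv2.RETR_EXTERNAL,cv2.CHAIN_APPROX_NONE)
    k=max(cs,key=cv2.contourArea).astype(np.float32)/4+np.float32([x-.375,y-.375]); r=cv2.minAreaRect(k)
    print("panel",th,np.round(r[0],1),np.round(r[1],1),[np.round(onz("top",p,.118)[:2],4) for p in cv2.boxPoints(r)],np.round(onz("top",r[0],.118),4))
hsv=cv2.cvtColor(t,cv2.COLOR_BGR2HSV)
def show(m,z,n):
    cs,_=cv2.findContours(m.astype(np.uint8),cv2.RETR_EXTERNAL,cv2.CHAIN_APPROX_NONE)
    r=cv2.minAreaRect(max(cs,key=cv2.contourArea)); print(n,np.round(r[0],1),np.round(r[1],1),np.round(onz(n,r[0],z),4),[np.round(onz(n,p,z)[:2],4) for p in cv2.boxPoints(r)])
w=((hsv[...,1]>50)&(hsv[...,0]<30)).astype(np.uint8); w2=np.zeros_like(w); w2[225:278,390:450]=w[225:278,390:450]
show(w2,.015,"top")
for n,im,(x0,x1,y0,y1),z in(("top",t,(262,295,245,280),.08),("side",s,(280,305,195,225),.058)):
    m=np.zeros(im.shape[:2],np.uint8); m[y0:y1,x0:x1]=im[y0:y1,x0:x1].max(2)<80; show(m,z,n)
print((t[280:290,254:270,2].astype(int)-t[280:290,254:270,0]))
print(t[260:268,258:276].astype(int).mean(2).astype(int))
E
```

```text
panel 122 [428.5 247.3] [ 3.9 37.2] [array([ 0.5509, -0.2094]), array([ 0.6004, -0.3064]), array([ 0.5904, -0.3112]), array([ 0.5409, -0.2143])] [ 0.5706 -0.2603  0.118 ]
panel 128 [422.3 250.3] [ 3.4 20.1] [array([ 0.5523, -0.2141]), array([ 0.5796, -0.2661]), array([ 0.571 , -0.2704]), array([ 0.5437, -0.2185])] [ 0.5616 -0.2423  0.118 ]
panel 134 [422.3 250.2] [ 2.9 16.5] [array([ 0.5548, -0.2188]), array([ 0.5766, -0.2619]), array([ 0.5691, -0.2655]), array([ 0.5473, -0.2224])] [ 0.5619 -0.2421  0.118 ]
top [422.8 249.1] [28.6 48.7] [ 0.5745 -0.2669  0.015 ] [array([ 0.5783, -0.1788]), array([ 0.6504, -0.3154]), array([ 0.5707, -0.355 ]), array([ 0.4995, -0.2191])]
top [277.  261.5] [ 7. 10.] [0.521  0.1801 0.08  ] [array([0.531 , 0.1953]), array([0.5317, 0.1657]), array([0.511 , 0.1649]), array([0.5103, 0.1945])]
side [290.9 208.5] [18.8  9.1] [0.5209 0.1799 0.058 ] [array([0.5158, 0.2192]), array([0.5411, 0.216 ]), array([0.5259, 0.1419]), array([0.5015, 0.1452])]
[[ 44  43  45  26   2 -10  -6  14  38  37  41  37  37  38  40  40]
 [ 44  43  43  28   2 -10 -11   9  35  35  40  3
[... 456 characters left out ...]
33  43  43  38  36  33  28  25]
 [ 29  39  44  40  27  21  17  15  14  14   8   7   7   4   2   1]]
[[125 107 107 111 112 111 111 112 112 117 121 117 122 109  75  46  45  47]
 [125 109 110 111 110 112 113 112 112 116 114 118 122 110  78  47  50  42]
 [125 110 110 109 112 115 106 113 110 110 113 115 112 112  84  47  41  48]
 [121 110 107 108 108 106 107 100  98 106 107 102 107 118  85  45  41  48]
 [120 108 102 101 104 113 107 108 109 109 111 113 117 125  96  62  49  43]
 [123 109 110 109 108 112 110 109 110 110 115 115 117 123 120  90  64  56]
 [123 110 110 109 109 110 113 109 113 114 113 113 114 118 118 111 110 115]
 [123 114 100 107 109 110 113 109 112 109 111 117 119 123 124 111 116 129]]
```

```bash
python3 - <<'E'
from h import *
try:
    import station; print("off",[ (k,getattr(station,k)) for k in dir(station) if 'off' in k.lower()])
except Exception as e: print(e)
t=cv2.imread("pics/top0.png").astype(int)
# board outline (yaw) : wood vs grey table
m=np.zeros(t.shape[:2],np.uint8); m[190:295,240:315]=((t[...,2]-t[...,0])>20)[190:295,240:315]
m=cv2.morphologyEx(m,cv2.MORPH_CLOSE,np.ones((9,9)))
k=max(cv2.findContours(m,cv2.RETR_EXTERNAL,cv2.CHAIN_APPROX_NONE)[0],key=cv2.contourArea); r=cv2.minAreaRect(k)
P=[onz("top",p,.018)[:2] for p in cv2.boxPoints(r)]; print("board",np.round(P,4))
for i in range(4):
    d=P[(i+1)%4]-P[i]; print(round(np.linalg.norm(d),4),round(np.degrees(np.arctan2(d[1],d[0]))%90,2))
# left rail: low saturation pixels, line fit
for a,b in((256,263),(270,276),(284,292)):
    pts=[]
    for v in range(256,284):
        w=np.clip(25-(t[v,a:b,2]-t[v,a:b,0]),0,None).astype(float)
        if w.sum()>20: pts.append(onz("top",((w*np.arange(a,b)).sum()/w.sum(),v),.03)[:2])
    f=cv2.fitLine(np.float32(pts),cv2.DIST_HUBER,0,.001,.001).ravel(); print("rail",len(pts),np.degrees(np.arctan(f[1]/f[0])),f[2:])
print("pointer",onz("top",(260.5,263.8),.036),"brass",onz("top",(259.8,284.7),.045))
E
```

```text
off [('grasp_offset', 0.0187)]
board [[0.7162 0.2924]
 [0.7362 0.1209]
 [0.4553 0.0876]
 [0.4362 0.2553]]
0.1727 6.63
0.2829 6.76
0.1688 6.5
0.2825 7.55
rail 28 6.8097873 [0.49933434 0.24162258]
rail 28 4.9892135 [0.5040812 0.1989391]
rail 28 7.506515 [0.49104923 0.15518638]
pointer [0.51511844 0.2349476  0.036     ] brass [0.45143634 0.23324991 0.045     ]
```

```bash
python3 -m handwheel '[4,-4,4,0,0,-6,1, 7,-8,5,0,0,-12,1, 9,-12,5,0,0,-18,1, 12,-16,5,0,0,-24,1, 14,-20,5,0,0,-30,1, 18,-24,5,0,0,-36,1, 21,-28,5,0,0,-42,1, 24,-31,5,0,0,-49.5,1]' 40; python3 -c "
from station import *
o=get_obs();print(o['q'],o['eef_pos'],o['tool_rot'])"
```

```text
t: 0.77
eef_pos: [0.3458, 0.3987, 0.28]
tool_rot: [-0.001, 0.518, 0.855, -0.001]
contact_force: [1.0, -0.1, -0.7]
gripper_width: 1.001
[-1.21995765  0.18739331  0.28497883  1.86153197 -0.05986537  1.10264001
 -0.43037632] [0.3458428  0.39868931 0.28000291] [-5.87557372e-04  5.17819822e-01  8.55489049e-01 -8.79906661e-04]
```

```bash
python3 -m handwheel '[2,-4,0,0,0,0,1, 4,-8,0,0,0,0,1, 6,-12,0,0,0,0,1, 8,-16,0,0,0,0,1, 10,-20,0,0,0,0,1, 12,-24,0,0,0,0,1, 14,-28,0,0,0,0,1, 16,-32,-1,0,0,0,1]' | head -2;  python3 -m handwheel '[1,-4,0,0,0,0,1, 2,-8,0,0,0,0,1, 3,-12,0,0,0,0,1, 4,-16,-1,0,0,0,1, 5,-20,-2,0,0,0,1, 5,-24,-3,0,0,0,1, 6,-28,-4,0,0,0,1, 6.5,-32,-5,0,0,0,1]'; python3 -c "
from station import *
o=get_obs();print(o['t'],o['q'],o['eef_pos'],o['tool_rot'])"
```

```text
t: 1.43
eef_pos: [0.4947, 0.1009, 0.2748]
t: 2.1
eef_pos: [0.5596, -0.2183, 0.2246]
tool_rot: [-0.0, 0.517, 0.856, 0.0]
contact_force: [0.1, 0.4, 1.2]
gripper_width: 1.001
2.1 [-0.22286243  0.41752356  0.65371343  1.78002205 -0.29011005  1.04236289
  1.02079044] [ 0.55960763 -0.21826209  0.22456125] [-3.23077930e-04  5.17388473e-01  8.55750566e-01  1.79051513e-04]
```

```bash
python3 -m handwheel '[0.6,-2,-3,0,0,0,1, 1.1,-4.2,-5,0,0,0,1, 1.1,-4.2,-7.5,0,0,0,1, 1.1,-4.2,-7.5,0,0,0,1, 1.1,-4.2,-10,0,0,0,1, 1.1,-4.2,-12,0,0,0,1, 1.1,-4.2,-13.6,0,0,0,1, 1.1,-4.2,-13.6,0,0,0,1]' 40; python3 - <<'E'
from h import *
o=get_obs();print(o['eef_pos'])
s=read_camera("side")[:,:,::-1];t=read_camera("top")[:,:,::-1]
cv2.imwrite("pics/c2.png",np.hstack([crop(s,(367,325),100,120,4),crop(t,(420,250),100,120,4)]))
E
```

```text
t: 2.77
eef_pos: [0.5692, -0.2579, 0.0863]
tool_rot: [-0.003, 0.517, 0.856, 0.0]
contact_force: [-1.2, -0.0, -0.1]
gripper_width: 0.994
[ 0.56920202 -0.25793085  0.08633778]
```

View pics/c2.png

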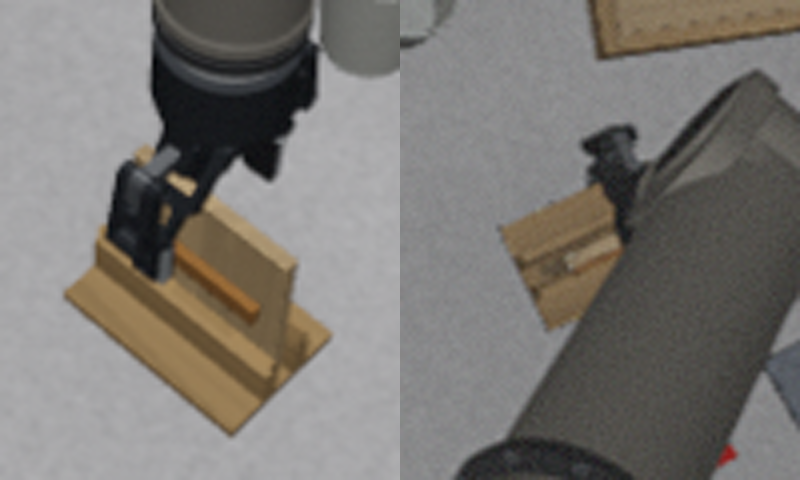

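The side crop shows the fingers straddling the panel's top edge, with the near fingertip at crop (150,270) above the stand and clear of the batten. I'll close now.

```bash
python3 -m handwheel '[0,0,0,0,0,0,0.3, 0,0,0,0,0,0,0, 0,0,0,0,0,0,0, 0,0,0,0,0,0,0, 0,0,0,0,0,0,0, 0,0,0,0,0,0,0, 0,0,0,0,0,0,0, 0,0,0,0,0,0,0]' 40;python3 -m handwheel '[0,0,0,0,0,0,0, 0,0,0,0,0,0,0, 0,0,1,0,0,0,0, 0,0,3,0,0,0,0, 0,0,5,0,0,0,0, 0,0,7.5,0,0,0,0, 0,0,7.5,0,0,0,0, 0,0,7.5,0,0,0,0]'
python3 - <<'E'
from station import *
o=get_obs();print(o['eef_pos'],o['tool_rot'],o['q'][6])
E
```

```text
t: 3.53
eef_pos: [0.5708, -0.2597, 0.0896]
tool_rot: [-0.001, 0.517, 0.856, 0.0]
contact_force: [-1.4, -0.2, 4.2]
gripper_width: 0.109
t: 4.2
eef_pos: [0.5718, -0.2601, 0.1664]
tool_rot: [0.001, 0.517, 0.856, 0.001]
contact_force: [0.9, -0.1, -1.1]
gripper_width: 0.109
[ 0.57178689 -0.26011197  0.16641847] [1.08079326e-03 5.17054639e-01 8.55951337e-01 8.00540646e-04] 1.1324546396465407
```

```bash
R='' ; python3 -m handwheel '[0,0,0,0,0,-6,0, 0,0,0,0,0,-12,0, 0,0,0,0,0,-18,0, 0,0,0,0,0,-24,0, 0,0,0,0,0,-30,0, 0,0,0,0,0,-36,0, 0,0,0,0,0,-42,0, 0,0,0,0,0,-48,0]'|head -3; python3 -m handwheel '[0,0,0,0,0,-6,0, 0,0,0,0,0,-12,0, 0,0,0,0,0,-18,0, 0,0,0,0,0,-24,0, 0,0,0,0,0,-30,0, 0,0,0,0,0,-36,0, 0,0,0,0,0,-42,0, 0,0,0,0,0,-48,0]'|head -3;python3 -m handwheel '[0,0,0,0,0,-6,0, 0,0,0,0,0,-12,0, 0,0,0,0,0,-18,0, 0,0,0,0,0,-24,0, 0,0,0,0,0,-30,0, 0,0,0,0,0,-36,0, 0,0,0,0,0,-42,0, 0,0,0,0,0,-48,0]'
python3 - <<'E'
from station import *
from scipy.spatial.transform import Rotation as R
o=get_obs();print(o['eef_pos'],o['q'])
q=o['tool_rot'];M=R.from_quat([q[1],q[2],q[3],q[0]]).as_matrix();import numpy as np;print(M.round(3),np.degrees(np.arctan2(M[1,1],M[0,1])))
E
```

```text
t: 4.87
eef_pos: [0.5711, -0.2596, 0.1653]
tool_rot: [0.001, 0.822, 0.57, -0.0]
t: 5.53
eef_pos: [0.5706, -0.259, 0.1642]
tool_rot: [-0.0, 0.983, 0.184, -0.001]
t: 6.2
eef_pos: [0.5701, -0.2584, 0.163]
tool_rot: [-0.001, 0.972, -0.235, -0.002]
contact_force: [0.7, -0.3, -0.0]
gripper_width: 0.11
[ 0.5700849  -0.25840584  0.16299835] [-0.43517964  0.83479791  1.23079208  1.78917549 -0.85772397  1.17763704
 -0.97246295]
[[ 0.89  -0.456 -0.004]
 [-0.456 -0.89   0.003]
 [-0.004 -0.001 -1.   ]] -117.13358987662569
```

```bash
python3 -m handwheel '[0,0,0,0,0,-6,0, 0,0,0,0,0,-12,0, 0,0,0,0,0,-18,0, 0,0,0,0,0,-24,0, 0,0,0,0,0,-30,0, 0.1,-0.2,0.2,0,0,-35.2,0, 0.1,-0.2,0.2,0,0,-35.2,0, 0.1,-0.2,0.2,0,0,-35.2,0]'
python3 - <<'E'
from h import *
from scipy.spatial.transform import Rotation as R
o=get_obs();print(o['eef_pos'],o['q'])
q=o['tool_rot'];M=R.from_quat([q[1],q[2],q[3],q[0]]).as_matrix();import numpy as np;print(M.round(3),np.degrees(np.arctan2(M[1,1],M[0,1])))
s=read_camera("side")[:,:,::-1];t=read_camera("top")[:,:,::-1]
cv2.imwrite("pics/c3.png",np.hstack([crop(s,(367,310),100,120,4),crop(t,(420,250),100,120,4)]))
E
```

```text
t: 6.87
eef_pos: [0.5707, -0.2603, 0.1641]
tool_rot: [-0.001, 0.856, -0.516, -0.002]
contact_force: [0.4, -0.1, -1.1]
gripper_width: 0.111
[ 0.57067798 -0.26026285  0.16406286] [-0.4582734   0.93431646  1.34635376  1.78626881 -0.96445922  1.26901853
 -1.49920847]
[[ 0.467 -0.884 -0.003]
 [-0.884 -0.467  0.004]
 [-0.005  0.001 -1.   ]] -152.1893808627417
```

View pics/c3.png

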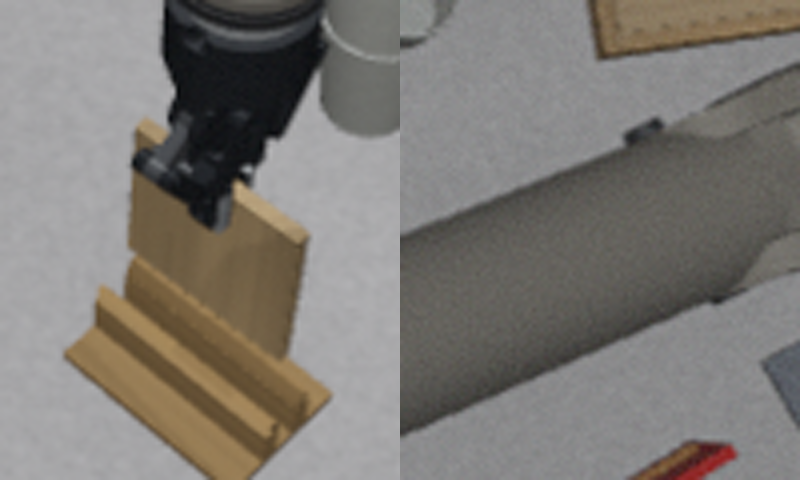

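The crop shows the smooth face now towards the robot, with the panel lifted right above the slot. I'll lower it.

```bash
python3 -m handwheel '[0,0,-1,0,0,0,0, 0,0,-2,0,0,0,0, 0,0,-3,0,0,0,0, 0,0,-4,0,0,0,0, 0,0,-4.8,0,0,0,0, 0,0,-5.4,0,0,0,0, 0,0,-5.4,0,0,0,0, 0,0,-5.4,0,0,0,0]'
python3 -c "
from station import *
o=get_obs();print(o['eef_pos'],o['q'],o['contact_force'])"
```

```text
t: 7.63
eef_pos: [0.5707, -0.2603, 0.1102]
tool_rot: [-0.001, 0.856, -0.517, -0.002]
contact_force: [-0.0, -0.1, -1.1]
gripper_width: 0.11
[ 0.57068281 -0.26025519  0.11016583] [-0.43383978  0.98402654  1.2791539   1.82343975 -1.0315155   1.1966575
 -1.46162182] [-0.04257923 -0.05693124 -1.12692116]
```

Inside the mouth with no contact force. Going down to the floor.

```bash
python3 -m handwheel '[0,0,-0.6,0,0,0,0, 0,0,-1.2,0,0,0,0, 0,0,-1.7,0,0,0,0, 0,0,-2.1,0,0,0,0, 0,0,-2.1,0,0,0,0, 0,0,-2.1,0,0,0,0]'
python3 -c "
from station import *
o=get_obs();print(o['eef_pos'],o['q'],o['contact_force'],o['torque'])"
```

```text
t: 8.13
eef_pos: [0.5706, -0.2602, 0.0897]
tool_rot: [-0.002, 0.856, -0.517, -0.002]
contact_force: [-2.4, 2.3, 6.1]
gripper_width: 0.107
[ 0.57060588 -0.26019033  0.08971513] [-0.42365832  1.00392349  1.25287121  1.83467895 -1.05888622  1.17075782
 -1.44648451] [-2.44292124  2.31101031  6.13651367] [ 0.43714194  0.526965   -0.04006367]
```

```bash
python3 -m handwheel '[0,0,0,0,0,0,0.2, 0,0,0,0,0,0,0.3, 0,0,0,0,0,0,0.5, 0,0,0,0,0,0,0.7, 0,0,0,0,0,0,0.8, 0,0,0,0,0,0,0.8, 0,0,0,0,0,0,0.8, 0,0,0,0,0,0,0.8]'
python3 -m handwheel '[0,0,2,0,0,0,0.8, 0,0,5,0,0,0,0.8, 0,0,9,0,0,0,0.8, 0,0,12,0,0,0,0.8, 0,0,15,0,0,0,0.8, 0,0,16,0,0,6,0.8, 0,0,16,0,0,12,0.8, 0,2,16,0,0,18,0.8]'
python3 - <<'E'
from h import *
o=get_obs();print(o['eef_pos'],o['q'])
s=read_camera("side")[:,:,::-1]
cv2.imwrite("pics/c4.png",crop(s,(367,310),120,120,5))
E
```

```text
t: 8.8
eef_pos: [0.5706, -0.2602, 0.0897]
tool_rot: [-0.002, 0.856, -0.517, -0.002]
contact_force: [0.3, 0.3, 0.1]
gripper_width: 0.8
t: 9.47
eef_pos: [0.5696, -0.2439, 0.2515]
tool_rot: [-0.0, 0.927, -0.376, -0.001]
contact_force: [-1.0, 0.1, 0.5]
gripper_width: 0.797
[ 0.56961173 -0.24393792  0.25153467] [-0.51698996  0.7724347   1.36371034  1.72207235 -0.78227441  1.31999335
 -1.3303575 ]
```

View pics/c4.png

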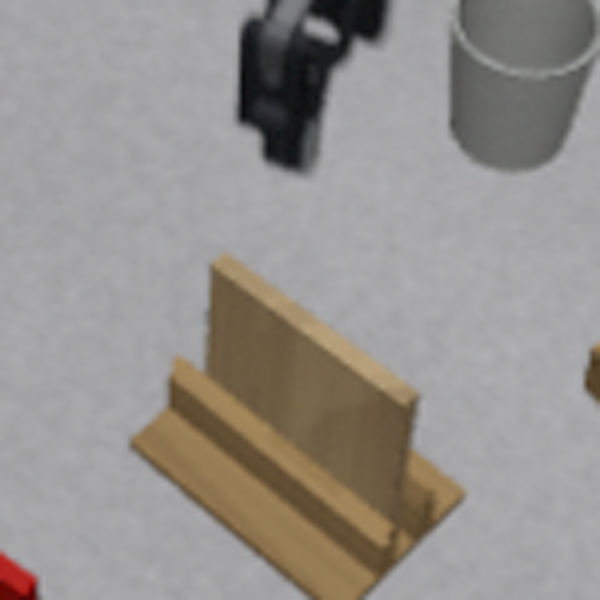

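The panel stands upright and seated: its top edge runs from (218,262) to (412,398) in the crop, with the smooth face to the robot. Now on to the jig.

```bash
python3 -m handwheel '[-0.2,2,0,0,0,7,0.55, -0.5,4,0,0,0,14,0.55, -0.7,6,0,0,0,21,0.55, -1,8,0,0,0,28,0.55, -1.2,10,0,0,0,35,0.55, -1.5,12,0,0,0,42,0.55, -1.7,14,0,0,0,49,0.55, -2,16,0,0,0,56,0.55]' |head -3
python3 -m handwheel '[-0.2,2,0,0,0,7,0.55, -0.5,4,0,0,0,14,0.55, -0.7,6,0,0,0,21,0.55, -1,8,0,0,0,28,0.55, -1.2,10,0,0,0,35,0.55, -1.5,12,0,0,0,42,0.55, -1.7,14,0,0,0,49,0.55, -2,16,0,0,0,56,0.55]'
python3 - <<'E'
from station import *
from scipy.spatial.transform import Rotation as R
o=get_obs();print(o['eef_pos'],o['q'])
q=o['tool_rot'];M=R.from_quat([q[1],q[2],q[3],q[0]]).as_matrix();import numpy as np;print(M.round(3),np.degrees(np.arctan2(M[1,1],M[0,1])))
E
```

```text
t: 10.18
eef_pos: [0.5508, -0.0767, 0.2502]
tool_rot: [-0.001, 0.994, 0.111, -0.003]
t: 10.85
eef_pos: [0.5304, 0.0842, 0.2502]
tool_rot: [0.001, 0.824, 0.567, -0.003]
contact_force: [1.1, 0.0, -0.4]
gripper_width: 0.546
[0.53044273 0.08417347 0.25023468] [-1.10260696  0.37445002  1.06476821  1.90692158 -0.36617667  1.08059385
 -0.25343469]
[[ 0.357  0.934 -0.005]
 [ 0.934 -0.357 -0.005]
 [-0.006 -0.003 -1.   ]] -20.903672846927805
```

```bash
python3 -m handwheel '[-0.3,3,-1,0,0,7,0.55, -0.6,6,-3,0,0,14,0.55, -0.9,9,-5,0,0,21,0.55, -0.9,9.6,-8,0,0,27.6,0.55, -0.9,9.6,-10,0,0,27.6,0.55, -0.9,9.6,-12,0,0,27.6,0.55, -0.9,9.6,-12,0,0,27.6,0.55, -0.9,9.6,-12,0,0,27.6,0.55]'
python3 - <<'E'
from h import *
o=get_obs();print(o['eef_pos'],o['q'])
s=read_camera("side")[:,:,::-1];t=read_camera("top")[:,:,::-1]
cv2.imwrite("pics/c5.png",np.hstack([crop(s,(300,195),80,100,5),crop(t,(278,258),80,100,5)]))
E
```

```text
t: 11.52
eef_pos: [0.521, 0.1795, 0.1299]
tool_rot: [0.001, 0.665, 0.747, -0.004]
contact_force: [0.4, 0.0, -0.1]
gripper_width: 0.549
[0.52095901 0.17953877 0.1298509 ] [-1.04361434  0.51030757  0.78662311  1.9808172  -0.47079324  0.84788429
  0.11768138]
```

View pics/c5.png

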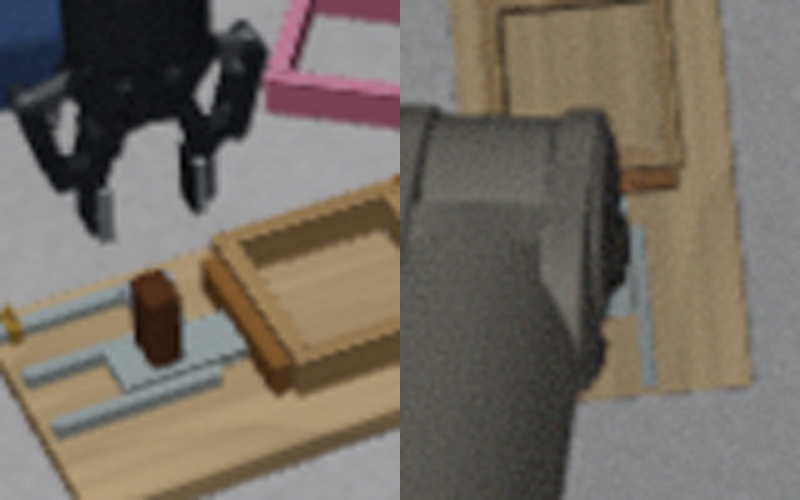

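Gripper is centred over the handle: fingers at crop (105,235) and (200,205) straddle the handle top at (155,275). The brass mark shows at (12,325) in the side crop. I'll go down and close.

```bash
python3 -m handwheel '[0,0,-2,0,0,0,0.55, 0,0,-4,0,0,0,0.55, 0,0,-6,0,0,0,0.55, 0,0,-7.8,0,0,0,0.55, 0,0,-7.8,0,0,0,0.55, 0,0,-7.8,0,0,0,0.55, 0,0,-7.8,0,0,0,0.2, 0,0,-7.8,0,0,0,0]' 60
python3 -m handwheel '[0,0,0,0,0,0,0, 0,0,0,0,0,0,0, 0,0,0,0,0,0,0, 0,0,0,0,0,0,0, 0,0,0,0,0,0,0, 0,0,0,0,0,0,0]'
python3 - <<'E'
from h import *
o=get_obs();print(o['eef_pos'],o['q'],o['contact_force'])
for v in(209,210,211): print(tri((262.4,v),(259.8,284.7)))
E
```

```text
t: 12.28
eef_pos: [0.5236, 0.1803, 0.0551]
tool_rot: [0.002, 0.665, 0.747, -0.001]
contact_force: [0.1, -0.9, 0.2]
gripper_width: 0.274
t: 12.78
eef_pos: [0.5229, 0.1802, 0.0553]
tool_rot: [0.002, 0.665, 0.747, -0.001]
contact_force: [-6.2, -1.3, 2.1]
gripper_width: 0.249
[0.52293451 0.1802399  0.05530784] [-0.95702055  0.61627994  0.67868692  2.01737935 -0.58388416  0.70901749
  0.20602024] [-6.16731857 -1.29429495  2.06367072]
(array([0.45155065, 0.23562099, 0.02803742]), [np.float64(8.304042147849886e-05), np.float64(8.304042147860487e-05)])
(array([0.45144995, 0.2362724 , 0.02357389]), [np.float64(2.8690443815039313e-05), np.float64(2.8690443815122397e-05)])
(array([0.45134876, 0.23692688, 0.01908901]), [np.float64(0.00014095851772929417), np.float64(0.0001409585177292544)])
```

```bash
python3 -m handwheel '[-0.8,-0.1,0,0,0,0,0, -1.6,-0.2,0,0,0,0,0, -2.4,-0.3,0,0,0,0,0, -3.2,-0.4,0,0,0,0,0, -4,-0.5,0,0,0,0,0, -4.8,-0.56,0,0,0,0,0, -5.5,-0.64,0,0,0,0,0, -5.5,-0.64,0,0,0,0,0]'
python3 -m handwheel '[0,0,0,0,0,0,0, 0,0,0,0,0,0,0]'
python3 - <<'E'
from h import *
o=get_obs();print(o['eef_pos'],o['q'],o['contact_force'])
s=read_camera("side")[:,:,::-1];t=read_camera("top")[:,:,::-1]
cv2.imwrite("pics/s6.png",s);cv2.imwrite("pics/t6.png",t)
cv2.imwrite("pics/c6.png",np.hstack([crop(s,(285,205),60,50,8)[:,:480],crop(t,(270,265),40,50,8)]))
E
```

```text
t: 13.45
eef_pos: [0.4695, 0.1739, 0.0554]
tool_rot: [0.004, 0.665, 0.747, 0.0]
contact_force: [10.8, 0.2, -20.5]
gripper_width: 0.248
t: 13.62
eef_pos: [0.4718, 0.1742, 0.0554]
tool_rot: [0.006, 0.665, 0.747, 0.002]
contact_force: [10.4, 0.6, -18.9]
gripper_width: 0.251
[0.47181099 0.17420747 0.05536601] [-1.0243358   0.54831771  0.6914134   2.14156782 -0.57902628  0.63285211
  0.18836261] [ 10.44863052   0.61505496 -18.90974937]
```

View pics/c6.png

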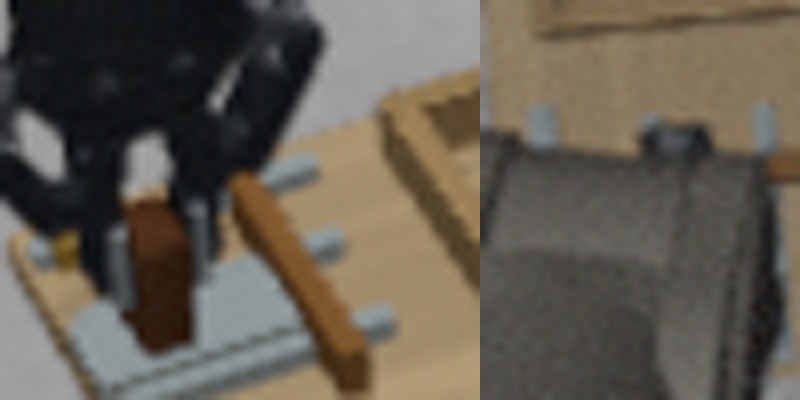

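The crop shows the jaw drawn back with its bar clear of the frame. The handle is pinched at (160,270) and the frame stays put, but the pointer is hidden behind the gripper, with the brass mark at (65,250). I'll refine the needed travel from the first pictures and check the actual travel from the handle.

```bash
python3 - <<'E'
from h import *
s=cv2.imread("pics/side0.png");t=cv2.imread("pics/top0.png");s6=cv2.imread("pics/s6.png")
cv2.imwrite("pics/c7.png",np.hstack([crop(s,(275,209),33,40,12),crop(t,(266,274),33,40,12)]))
g=t.astype(float).mean(2)
pts=[]
for u in range(260,271):
    col=g[259:269,u]; w=np.clip(np.median(col)-2-col,0,None); 
    if u in(260,261): w[:2]=0
    pts.append((u,round((w*np.arange(259,269)).sum()/max(w.sum(),.1),2)))
print(pts)
b=(t[...,2].astype(float)-t[...,0])
for u in range(257,264):
    col=b[281:289,u]; w=np.clip(col-40,0,None); print(u,round((w*np.arange(281,289)).sum()/max(w.sum(),.1),2),round(w.sum()))
bs=(s[...,2].astype(int)-s[...,0]); print(bs[203:217,254:272])
E
```

```text
[(260, np.float64(265.96)), (261, np.float64(265.94)), (262, np.float64(264.0)), (263, np.float64(263.0)), (264, np.float64(262.85)), (265, np.float64(263.06)), (266, np.float64(263.0)), (267, np.float64(263.0)), (268, np.float64(263.18)), (269, np.float64(263.29)), (270, np.float64(262.84))]
257 285.18 60
258 284.75 32
259 284.66 38
260 284.66 35
261 284.56 41
262 284.59 22
263 285.36 11
[[ -2  -1  -1  -1  -2  -1  -2  -2  -1  -2  -2  -2  -1  -2  -1  -1   4   6]
 [ -1  -1  -1  -1  -1  -1   0   1  -2  -2  -1  -1   0   4   6  15  33  37]
 [ -2  -1  -2  -1  -1  -2   5  19   4   0   3   6  15  31  37  47  46  32]
 [ -2  -1  -1  -2  -1   0  14  58  33  15  32  37  47  45  32  15   7 -10]
 [ -2  -2  -2   0   5  17  50  81  70  51  45  31  16   7 -10 -10 -10 -11]
 [ -2   0   6  15  35  47  74  84  63  39  14  -9 -10 -10 -10 -10  -9  -7]
 [ -1   5  37  54  47  34  39  91  89  67  26 -10  -9  -8  -7  -6   0   5]
 [ -1   5  50  50  21 -10   0  64  98  84  42  -7  -4   0   6   8  22  34]
 [ -2   1  38  49  17 -10  -4  27  75  73  38   8  10  24  34  41  53  54]
 [ -1   3  29  47  36   1  -4   8  61  66  55  43  42  55  53  53  53  53]
 [ -1   2  15  45  50  29  10  26  54  59  57  58  54  54  53  54  54  54]
 [ -2  -1   3  30  45  51  43  56  59  58  55  55  54  52  53  54  54  53]
 [ -2  -1   2  13  44  54  55  56  56  55  55  54  53  53  53  53  52  48]
 [ -1   0  -1   3  29  43  55  55  54  53  53  52  53  51  46  41  31  21]]
```

View pics/c7.png

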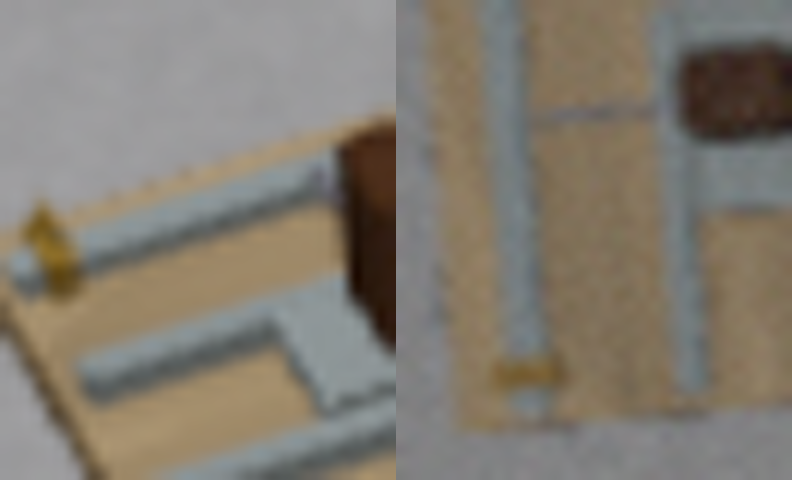

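The zoom shows the pointer in the top view as a thin line from (655,110) to about (528,123), tip at px (259.9,263.7), with the brass rider at (528,372), px (259.6,284.5). That gives a needed travel of about 63 mm. Now I check the actual travel by image.

```bash
python3 - <<'E'
from h import *
P=onz("top",(259.9,263.7),.036);B=onz("top",(259.6,284.6),.040)
for yaw in(5.5,6.7): 
    x=np.array([np.cos(np.radians(yaw)),np.sin(np.radians(yaw))]); print("need",(P-B)[:2]@x)
F={}
for n,f in((0,"side0"),(6,"s6")):
    im=cv2.imread(f"pics/{f}.png"); im=cv2.resize(im[180:240,255:335],None,fx=6,fy=6,interpolation=cv2.INTER_CUBIC).astype(int)
    r,g,b=im[...,2],im[...,1],im[...,0]
    for k,m,z in(("bar",(r-b>72)&(r>g*1.35),.02),("handle",(r<85)&(r-b>14),.032)):
        c=cv2.findContours(cv2.morphologyEx(m.astype(np.uint8),cv2.MORPH_OPEN,np.ones((5,5))),cv2.RETR_EXTERNAL,cv2.CHAIN_APPROX_NONE)[0]
        c=max(c,key=cv2.contourArea); q=c[:,0]; 
        lo=q[q[:,1]>=q[:,1].max()-3].mean(0); px=(lo+.5)/6-.5+np.array([255,180]); X=onz("side",px,z); F[k,n]=X
        print(f,k,cv2.contourArea(c),px.round(2),X.round(4))
for k in("bar","handle"): print(k,F[k,0]-F[k,6],np.linalg.norm(F[k,0]-F[k,6]))
print(get_obs()['eef_pos'])
E
```

```text
need 0.06356620388409853
need 0.06347085894649823
side0 bar 2445.5 [315.19 217.38] [0.585  0.1615 0.02  ]
side0 handle 5052.5 [291.5  217.43] [0.5188 0.1715 0.032 ]
s6 bar 2375.0 [298.09 223.22] [0.5325 0.1552 0.02  ]
s6 handle 4465.5 [274.17 223.24] [0.467  0.1654 0.032 ]
bar [0.05248294 0.00629105 0.        ] 0.05285864396708352
handle [0.05181339 0.0060966  0.        ] 0.0521708318586276
[0.47181055 0.17420745 0.05537156]
```

```bash
python3 -m handwheel '[-0.7,-0.08,0,0,0,0,0, -1.4,-0.16,0,0,0,0,0, -1.4,-0.16,0,0,0,0,0, -1.4,-0.16,0,0,0,0,0, -1.4,-0.16,0,0,0,0,0, -1.4,-0.16,0,0,0,0,0, -1.4,-0.16,0,0,0,0,0, -1.4,-0.16,0,0,0,0,0]'
python3 - <<'E'
from h import *
F={}
s=read_camera("side")[:,:,::-1];cv2.imwrite("pics/s8.png",s);cv2.imwrite("pics/t8.png",read_camera("top")[:,:,::-1])
for n,f in((0,"side0"),(8,"s8")):
    im=cv2.imread(f"pics/{f}.png"); im=cv2.resize(im[180:240,255:335],None,fx=6,fy=6,interpolation=cv2.INTER_CUBIC).astype(int)
    r,g,b=im[...,2],im[...,1],im[...,0]
    for k,m,z in(("bar",(r-b>72)&(r>g*1.35),.02),("handle",(r<85)&(r-b>14),.032)):
        c=cv2.findContours(cv2.morphologyEx(m.astype(np.uint8),cv2.MORPH_OPEN,np.ones((5,5))),cv2.RETR_EXTERNAL,cv2.CHAIN_APPROX_NONE)[0]
        c=max(c,key=cv2.contourArea); q=c[:,0]; lo=q[q[:,1]>=q[:,1].max()-3].mean(0); px=(lo+.5)/6-.5+np.array([255,180]); F[k,n]=onz("side",px,z)
for k in("bar","handle"): print(k,np.linalg.norm(F[k,0]-F[k,8]))
o=get_obs();print(o['t'],o['eef_pos'],o['contact_force'],o['q'],o['joint_vel'].round(3))
E
```

```text
t: 14.38
eef_pos: [0.4602, 0.1728, 0.0554]
tool_rot: [0.008, 0.665, 0.747, 0.004]
contact_force: [11.4, 0.4, -18.5]
gripper_width: 0.247
bar 0.06507479114486268
handle 0.06346967711582165
14.4833 [0.46019334 0.17278839 0.05538868] [ 10.7722746   -0.08998535 -19.65792074] [-1.04252029  0.53216749  0.69558276  2.17074473 -0.57770693  0.61266976
  0.18195645] [-0.001  0.    -0.001 -0.    -0.001 -0.    -0.002]
```

```bash
python3 - <<'E'
from h import *
s=cv2.imread("pics/s8.png");t=cv2.imread("pics/t8.png")
a=crop(s,(300,215),100,75,4); b=crop(s,(277,213),50,75//2+1,8)
c=crop(t,(420,245),100,75,4); d=crop(t,(285,240),100,75,4)
cv2.imwrite("pics/c8.png",np.vstack([np.hstack([a[:300],b[:300]]),np.hstack([c,d])]))
s0=cv2.imread("pics/side0.png");d=cv2.absdiff(s,s0).max(2)
for n,(x,y,r) in dict(cup=(410,265,18),jar=(265,279,14),stamp=(438,403,14),brush=(330,440,35),red=(294,366,25),pink=(334,155,22),frame=(340,200,22)).items(): print(n,d[y-r:y+r,x-r:x+r].mean().round(1),(d[y-r:y+r,x-r:x+r]>40).sum())
E
```

```text
cup 3.0 0
jar 3.4 0
stamp 3.2 0
brush 3.3 0
red 3.7 0
pink 3.3 0
frame 3.1 0
```

View pics/c8.png

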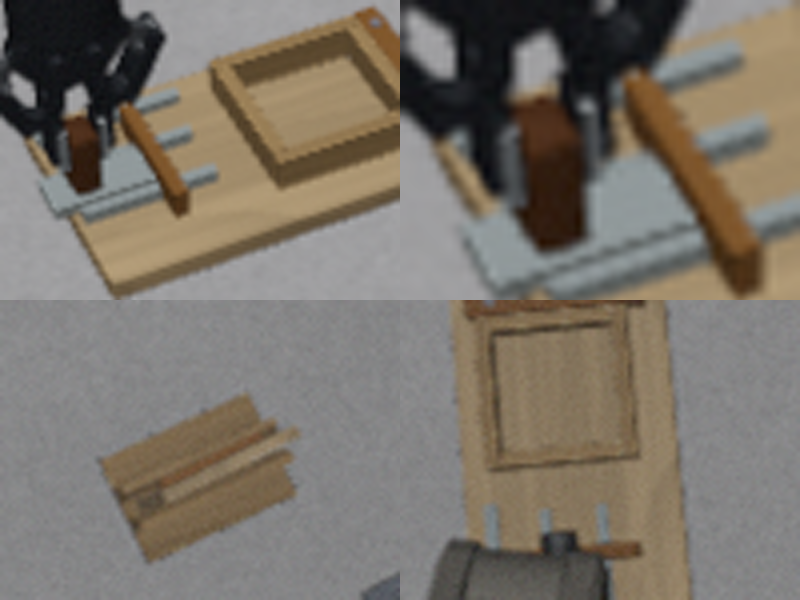

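The final picture shows the panel in the slot with its batten (orange strip) on the far side, the frame untouched, and the jaw held back. The pointer is still hidden by the gripper, so I make one numeric cross-check of the travel using the bar in the top view.

```bash
python3 - <<'E'
from h import *
yaw=np.radians(6.5);ax=np.array([np.cos(yaw),np.sin(yaw)]);R={}
for f,(y0,y1) in(("top0",(236,252)),("t8",(256,272))):
    t=cv2.imread(f"pics/{f}.png").astype(float); r=t[...,2]-t[...,0]; o=[]
    for u in range(284,300):
        col=r[y0:y1,u]; w=np.clip(col-np.median(col)-6,0,None)
        if w.sum()>25: o.append(onz("top",(u,(w*np.arange(y0,y1)).sum()/w.sum()),.044)[:2])
    o=np.array(o); R[f]=o; print(f,len(o),o.round(4).tolist(),"along axis",np.median(o@ax))
print("travel",np.median(R["top0"]@ax)-np.median(R["t8"]@ax))
E
```

```text
Traceback (most recent call last):
ValueError: matmul: Input operand 1 has a mismatch in its core dimension 0, with gufunc signature (n?,k),(k,m?)->(n?,m?) (size 2 is different from 0)
```

```bash
python3 - <<'E'
from h import *
yaw=np.radians(6.5);ax=np.array([np.cos(yaw),np.sin(yaw)]);R={}
for f,(y0,y1) in(("top0",(236,252)),("t8",(256,272))):
    t=cv2.imread(f"pics/{f}.png").astype(float); r=t[...,2]/t[...,1]; o=[]
    for u in range(284,300):
        col=r[y0:y1,u]; w=np.clip(col-np.median(col)-.1,0,None)
        if w.sum()>.25: o.append(onz("top",(u,(w*np.arange(y0,y1)).sum()/w.sum()),.044)[:2])
    o=np.array(o).reshape(-1,2); R[f]=o; print(f,len(o),o.round(4).tolist())
if all(len(v) for v in R.values()): print("travel",np.median(R["top0"]@ax)-np.median(R["t8"]@ax))
E
```

```text
top0 9 [[0.5774, 0.1644], [0.5785, 0.1614], [0.5791, 0.1583], [0.5781, 0.1552], [0.5799, 0.1522], [0.5787, 0.1491], [0.5795, 0.1461], [0.5807, 0.1431], [0.5796, 0.14]]
t8 11 [[0.5168, 0.1623], [0.5156, 0.1592], [0.5153, 0.1562], [0.5151, 0.1531], [0.5155, 0.1501], [0.5158, 0.147], [0.516, 0.144], [0.5164, 0.141], [0.5165, 0.1379], [0.5173, 0.1349], [0.5166, 0.1318]]
travel 0.06316865923496395<stdin>:4: RuntimeWarning: divide by zero encountered in divide
<stdin>:4: RuntimeWarning: invalid value encountered in divide
```

Travel is 63.2 mm by tool, 63.5 mm by handle and 63.2 mm by bar in the top view, against 63.5 mm needed. I'm handing in.

```bash
python3 -c "
from station import *
print(hand_in())"
```

```text
the job is handed in; nothing more can be done
None
```

I turned the back panel round and reseated it in the slot. I then drew the jaw back and handed the job in with the gripper still holding it, at about 14.5 s of the 56 s allowed.

- **Panel:** pictures taken after I let go show it upright in the slot. The smooth face is towards the robot and the batten is on the far side.
- **Jaw:** the pointer had to travel 63.5 mm to reach the brass mark. I measured the travel four ways:
  - arm position: 63.2 mm
  - handle, side view: 63.5 mm
  - pressing bar, top view: 63.2 mm
  - pressing bar, side view: 65.1 mm, which disagrees; I gave it less weight because its colour mask was noisy
- **Not seen directly:** the gripper and arm hid the pointer and the mark at the end, so "level" rests on those measurements, probably good to about 1 mm.
- **Rest of the table:** comparing the first and last side pictures showed no change at the frame, cup, jar, stamp, brush, red panel or pink frame. I did not check the case that way.
- **Forces:** the last wrist reading was about 11 N along the pull and 20 N vertical, below the limits.

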